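# Set out the bushing job at the press bench

## Robot

A 6-joint arm with a two-finger parallel gripper is mounted at the origin on the work surface. World frame = base frame: x ahead of the robot, y to its left, z up, the work surface at z = 0. Lengths are in m, angles in rad, forces in N, time in s.
With the tool pointing down it reaches from about 0.4 to 0.825 m from the base axis. Payload 7 kg.
Tool frame: the origin (TCP) lies at the very end of the fingers, on their centre line; the grasp point (between the pads) lies arm.hold_point_z behind it (arm.hold_point_z is the distance from the TCP to the grasp point, in m); z points along the fingers, y is the line along which they close (so a half turn about z gives the same grasp; the last joint's range is limited). The gripper opens to 88 mm and grips with 3 to 60 N. Pads are 19 mm wide; open, the fingers measure 130 mm over their backs; the gripper's body (78 mm by 193 mm) begins 47 mm behind the grasp point.
Start: joints at [1.391, 0.359, 0.012, 0, -1.224, -0.288], TCP at [0.304, 0.602, 0.227] pointing down, gripper open.
Joint ranges: [-3.07, 3.07], [-1.43, 2.12], [-1.02, 1.25], [-3.03, 1.67], [-3.05, -0], [-3.03, 3.03]. Speed limits (rad/s): [2.39, 2.39, 3.01, 3.14, 3.14, 3.14].

## Interface

Orientations are given as [roll, pitch, yaw] about the fixed x, y, z axes, in that order (R = Rz(yaw) Ry(pitch) Rx(roll)).
In Python, from station import arm gives the robot as it stands.
- The arm moves only by the shell command python3 -m creep 'ROWS' [FORCE]. ROWS is a JSON list of rows, 1 to 20 of them, each of 5 numbers: the finger opening in m, then dx, dy, dz in m, then a turn about the tool's z in rad; each row is the pose to reach, as a shift and turn from the pose commanded when the command began, along the tool's axes at that moment; what a row does not reach only later rows make up. A row lasts 1/12 s, in which the tool goes at most 0.0417 m and 0.125 rad, less where a joint would pass 70% of its speed; a pose out of reach is approached as far as the arm can. The fingers move at their own pace and stop on an object; FORCE is the grip in N (left out, the last holds). Time passes only in rows, so rows that do not move let the fingers close. It prints the time, the measured TCP pose, the force, the opening and the grip force at its end.
- arm.get_state(): the state, without advancing time (a new reading comes with each control period).
- arm.grab_frame(name): name is "side" or "top"; returns the picture (384x512x3 uint8, red, green, blue); there is no depth.
- arm.camera_params(name): a dict with "fx", "fy", "cx", "cy" (pixels), "D" ([k1, k2, p1, p2, k3] as OpenCV has them; the pictures are not rectified), "T" (4x4, takes a point from camera to world coordinates). Camera axes: x right, y down, z forward; pixel columns grow to the right and rows downward; lengths in m; the calibration is good to about 2 mm. A picture is of the moment at which its call begins. camera_params takes no time and is no camera call.
- arm.job_done(): hands the job in; it is judged then, once.
The state is a dict: "t": time; "q": joint angles; "qd": joint speeds; "joint_efforts": joint torques, N m; "eef_pos": TCP position; "ee_rot": TCP orientation; "force": force on the tool from outside, world axes, zero at the start; "moment": the same for the moment, N m; "width": finger opening in m; "gripper_force": force on a finger pad.
Only numpy, scipy, OpenCV 4.12 (cv2) and the standard library are available. Lean on these libraries where they do the work, as an engineer would, in place of code of your own. Each camera call takes 0.05 s, during which the arm holds its last target. There are 200 camera calls.

## Task

Set out the next press job: stand the brass bush and the red fitting in the blue kit tray, and the steel pin and the white spacer in the yellow kit tray, upright and one part to each pocket. Put the aluminium block in the vise, flat on the parallels with its long side along the jaws and centred on them, and slide the red jaw up to clamp it firmly against the fixed jaw. Leave the oil bottle where it stands.

Things in the scene. Friction and masses are not known exactly. Their poses are not given: they have to be found in the camera images.
- block: Pale aluminium block with a dark round bore mark on top, loose, 46 mm (x) x 60 mm (y) x 42 mm high, 0.3 kg. Origin: centre of its underside, z up. Clamp it across the 46 mm; it is best picked across its 60 mm length by the upper 17 mm, so that the fingers stay above the vise jaws.
- bush: Brass flanged bush, loose, standing on its flange: flange 36 mm diameter x 8 mm, above it 28 mm diameter up to 40 mm high, dark bore mark on top. Origin: centre of its underside, z up.
- pin: Bright steel dowel pin, loose, standing upright: plain cylinder 24 mm diameter, 50 mm high. Origin: centre of its underside, z up.
- fitting: Red plastic fitting, loose: red body 36 mm diameter x 26 mm high with a brass stub of 14 mm diameter on top, 42 mm high in all. Origin: centre of its underside, z up.
- spacer: White plastic spacer, loose: 40 mm diameter, 32 mm high, dark bore mark on top. Origin: centre of its underside, z up.
- tray_blue: Blue kit tray, fixed to the bench: a shallow open box 136 x 70 mm (long side along its x) and 12 mm high. Origin: centre of its underside, z up. Floor, walls and one slightly lower cross wall are 3 mm thick and make two square pockets about 63 mm wide, centred 33 mm either side of the origin along the tray's x.
- tray_yellow: Yellow kit tray, fixed to the bench: a shallow open box 136 x 70 mm (long side along its x) and 12 mm high. Origin: centre of its underside, z up. Floor, walls and one slightly lower cross wall are 3 mm thick and make two square pockets about 63 mm wide, centred 33 mm either side of the origin along the tray's x.
- vise: Machine vise, fixed to the bench, dark base 160 (x) x 80 (y) x 16 mm high. Origin: centre of its underside, z up; x points from the sliding red jaw to the dark fixed jaw, whose face is at x = +50 mm. Jaws 80 mm wide (y), tops at z = 50 mm. Two parallels (bright strips along y at x = +41 and +7 mm) carry the block, underside at z = 28, top at 70 mm. Clamped, its centre is at x = +27 mm, y = 0.
- vise_jaw (a joint): Sliding red jaw, no screw: value = gap between jaw faces in m (start 0.070 to 0.080, most 0.083, 0.046 with the block clamped). Its face is at vise x = 50 mm - gap, the jaw is 40 mm thick. Push or pull it along vise x (4 N friction); it stays where left. Black post on top to hold it by: 16 mm diameter, at y = 0, 28 mm behind the face, z = 50 to 86 mm.
- oil: Bystander: amber oil bottle with a black cap, standing loose, 48 mm diameter, 85 mm high. Origin: centre of its underside.
Things that resemble listed ones, but are neither listed nor needed, are in the scene too. There is more than one size of the pin; the job needs the middle-sized.

How it is judged:
By the outcome, as a careful person would: the job done as asked, in the order asked, and still so for the second after the job is handed in, with the robot touching nothing.
It also fails if it takes over 131 s, if anything falls off the work surface, if the arm or the gripper's body presses on something with over 40 N, if the wrist force passes 120 N, or if a joint passes its speed limit or range.

## Working session

There is one attempt and no reset: what is moved stays moved. The work goes in short steps, Python scripts to look and compute and a shell command to move; the robot and the scene stay as the last step left them, time stands still between calls to the robot, and variables do not carry over. Pictures are saved under pics/ and viewed, at most 14 in all, crops included, and the job is handed in when it is done.

```bash
ls; mkdir -p pics; python3 - <<'E'
from station import arm
import cv2
s=arm.get_state();print(s);print(arm.hold_point_z)
for n in("top","side"):
    f=arm.grab_frame(n);cv2.imwrite(f'pics/{n}0.png',cv2.cvtColor(f,cv2.COLOR_RGB2BGR));print(arm.camera_params(n))
E
```

```text
pics
{'t': 0.0, 'q': array([ 1.39108627e+00,  3.59373561e-01,  1.10706674e-02, -3.08843494e-04,
       -1.22407619e+00, -2.88097503e-01]), 'qd': array([-0.00024204, -0.000984  , -0.00013217,  0.00117161, -0.00065975,
        0.00070323]), 'joint_efforts': array([ 1.89504637e-03, -5.82719493e+01,  2.93047714e+01,  6.99716493e+00,
        7.00741162e-03, -1.53486058e-04]), 'eef_pos': array([0.3042005 , 0.60204064, 0.22564387]), 'ee_rot': array([ 3.13999263e+00, -1.71376197e-04, -4.67912607e-01]), 'force': array([-0.25962546, -0.51980371,  0.04660052]), 'moment': array([ 0.00517231,  0.03748556, -0.01464515]), 'gripper_force': 0.0, 'width': 0.08752583111198567}
0.0188
{'fx': 362.16159167058805, 'fy': 362.16159167058805, 'cx': 252.80686581441563, 'cy': 187.49219168207458, 'D': array([0.029358, 0.      , 0.      , 0.      , 0.      ]), 'T': array([[ 0.02862478, -0.98918837,  0.14382971,  0.43176819],
       [-0.99952264, -0.02665176,  0.01562616, -0.01494393],
       [-0.0116239 , -0.14420834, -0.98947907,  0.91549179],
       [ 0.        ,  0.        ,  0.        ,  1.        ]])}
{'fx': 381.4088872562189, 'fy': 381.4088872562189, 'cx': 263.10283919525733, 'cy': 185.70094661332783, 'D': array([-0.13027532,  0.        ,  0.        ,  0.        ,  0.        ]), 'T': array([[-0.87380905, -0.32743289,  0.35950724,  0.26002659],
       [-0.4862162 ,  0.59923787, -0.63600926,  0.53148862],
       [-0.00718   , -0.73054889, -0.68282265,  0.64337195],
       [ 0.        ,  0.        ,  0.        ,  1.        ]])}
```

View pics/top0.png

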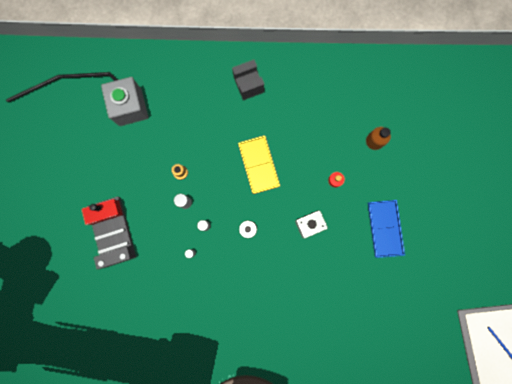

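View pics/side0.png

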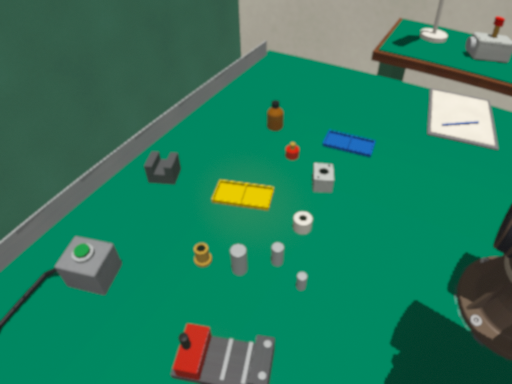

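Top view: yellow tray (259,165), blue tray (386,229), bush (179,171), spacer (248,229), block (312,224), fitting (337,179), oil (378,137), vise (107,234) with its red jaw at (101,211). The pin candidates are (182,200), (203,225) and (189,253), apparently large, middle and small. The grey V-block at (248,80) and the button box at (125,100) aren't needed.

```bash
cat > h.py <<'E'
from station import arm
import cv2, numpy as np
def ray(n,px):
    p=arm.camera_params(n);K=np.array([[p['fx'],0,p['cx']],[0,p['fy'],p['cy']],[0,0,1]])
    u=cv2.undistortPoints(np.array(px,float).reshape(-1,1,2),K,p['D']).reshape(-1,2)
    return p['T'][:3,3],np.c_[u,np.ones(len(u))]@p['T'][:3,:3].T
def cast(n,px,z):
    o,d=ray(n,px);return (o+d*((z-o[2])/d[:,2])[:,None])[:,:2]
def load(f): return cv2.imread(f)
def blob(im,box,fn):
    x0,y0,x1,y1=box;c=im[y0:y1,x0:x1];hsv=cv2.cvtColor(c,cv2.COLOR_BGR2HSV).astype(int)
    m=fn(hsv[...,0],hsv[...,1],hsv[...,2]).astype(np.uint8)
    n,l,s,ce=cv2.connectedComponentsWithStats(m);i=1+np.argmax(s[1:,4])
    ct=max(cv2.findContours((l==i).astype(np.uint8),0,cv2.CHAIN_APPROX_NONE)[0],key=len).reshape(-1,2)+[x0,y0]
    h=cv2.convexHull(ct.astype(np.int32));
    return ct,s[i,4],ce[i]+[x0,y0]
E
python3 - <<'E'
from h import *
t=load('pics/top0.png')
ng=lambda h,s,v:~((h>60)&(h<95)&(s>110))
gr=lambda h,s,v:(s<90)&(v>60)
R=lambda b:(b[0]-16,b[1]-16,b[0]+16,b[1]+16)
for n,c,h,f in [('bush',(179,171),.04,lambda h,s,v:(h>5)&(h<35)&(s>80)|(v<50)),('pinL',(182,200),.06,gr),('pinM',(203,225),.05,gr),('pinS',(189,253),.04,gr),('spacer',(248,229),.032,gr),('fit',(337,179),.026,lambda h,s,v:((h<35)|(h>170))&(s>80)),('block',(312,224),.042,gr),('oil',(378,137),.085,lambda h,s,v:((h<25)&(s>80))|(v<60))]:
    ct,a,ce=blob(t,R(c),f);w=cast('top',ct,h/2);ft=cast('top',ct,h)
    print(n,a,ce.round(1),'mid-cast',cast('top',ce,h/2).round(4),'rect',[np.round(q,4) for q in cv2.minAreaRect(w.astype(np.float32)*1)])
for n,b,f,z in [('yel',(225,125,295,205),lambda h,s,v:(h>18)&(h<38)&(s>120),.012),('blue',(355,190,415,268),lambda h,s,v:(h>100)&(h<130)&(s>120),.012),('jaw',(75,190,130,230),lambda h,s,v:((h<10)|(h>170))&(s>120)&(v>120),.05)]:
    ct,a,ce=blob(t,b,f);w=cast('top',ct,z);r=cv2.minAreaRect(w.astype(np.float32))
    print(n,a,ce.round(1),np.round(r[0],4),np.round(r[1],4),r[2])
s=load('pics/side0.png')
e=lambda c:cv2.resize(c,None,fx=5,fy=5,interpolation=cv2.INTER_CUBIC)
a=e(t[160:275,75:215]);cv2.imwrite('pics/c1.png',a)
cv2.imwrite('pics/c2.png',cv2.resize(s[235:384,165:325],None,fx=4,fy=4,interpolation=cv2.INTER_CUBIC))
E
```

```text
bush 172 [179.5 171.7] mid-cast [[0.5971 0.1848]] rect [array([0.5977, 0.1862]), array([0.0421, 0.0336]), np.float64(47.0465)]
pinL 207 [182.1 200.8] mid-cast [[0.5228 0.1721]] rect [array([0.5229, 0.1717]), array([0.0448, 0.0325]), np.float64(73.146)]
pinM 118 [203. 225.] mid-cast [[0.465  0.1185]] rect [array([0.4651, 0.1185]), array([0.0244, 0.0296]), np.float64(1.5687)]
pinS 78 [189.4 253.1] mid-cast [[0.3964 0.1488]] rect [array([0.3967, 0.1476]), array([0.0191, 0.0245]), np.float64(1.5596)]
spacer 261 [247.6 228.9] mid-cast [[0.459  0.0092]] rect [array([0.46  , 0.0095]), array([0.0417, 0.042 ]), np.float64(1.6252)]
fit 198 [336.2 179.1] mid-cast [[ 0.5899 -0.2098]] rect [array([ 0.5902, -0.2094]), array([0.0357, 0.0402]), np.float64(1.5364)]
block 576 [311.1 224. ] mid-cast [[ 0.4751 -0.1463]] rect [array([ 0.4754, -0.146 ]), array([0.0512, 0.068 ]), np.float64(24.5555)]
oil 381 [378.1 137.7] mid-cast [[ 0.691  -0.3063]] rect [array([ 0.6916, -0.3074]), array([0.0448, 0.0647]), np.float64(46.1614)]
yel 1525 [258.5 164.4] [ 0.6238 -0.0131] [0.1388 0.0725] 17.58136749267578
blue 1638 [385.7 228.5] [ 0.4707 -0.3301] [0.1353 0.0723] 6.867209434509277
jaw 518 [100.2 211.9] [0.49   0.3631] [0.0417 0.0803] 20.329126358032227
```

View pics/c1.png

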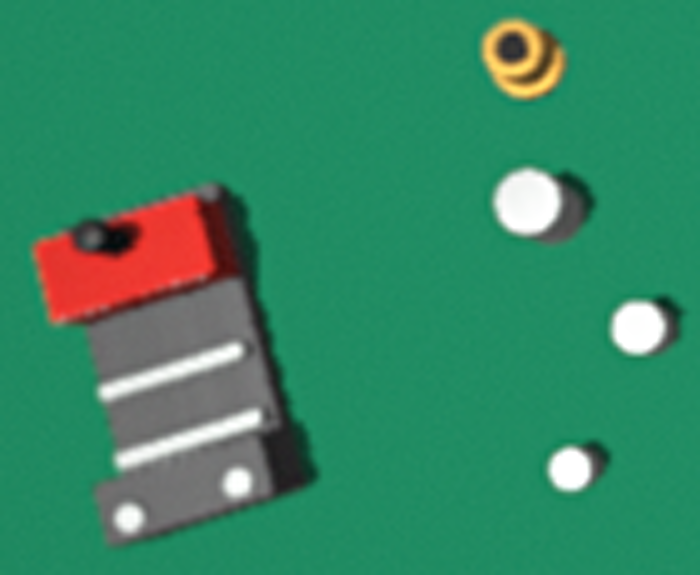

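View pics/c2.png

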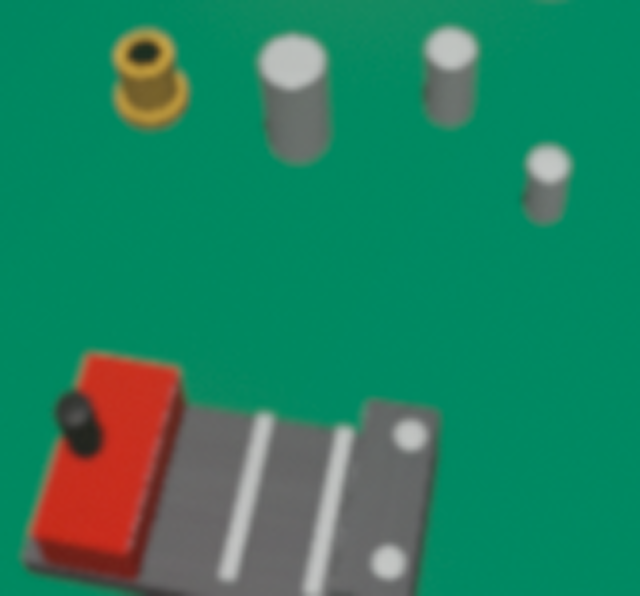

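Pins by measured top width: (182,200) about 32 mm, (203,225) about 24 mm, (189,253) about 19 mm. The middle one at (203,225) fits the 24 mm description. In the side crop its top is at about (278,247), and it is clearly shorter than the large one and taller than the small one. The crops also show the vise parallels near (109,234) and (113,248), the bolts at (101,264) and (123,257), and the post top at about (93,207).

Next I'll refine the positions using top faces and both views.

```bash
cat >> h.py <<'E'
def tri(a,b):
    o1,d1=ray('top',a);o2,d2=ray('side',b);d1=d1[0];d2=d2[0]
    k=np.linalg.lstsq(np.c_[d1,-d2],o2-o1,rcond=None)[0];p=o1+d1*k[0];q=o2+d2*k[1]
    return ((p+q)/2).round(4),round(float(np.linalg.norm(p-q)),4)
E
python3 - <<'E'
from h import *
t=load('pics/top0.png');s=load('pics/side0.png')
def B(c,r=16):return (c[0]-r,c[1]-r,c[0]+r,c[1]+r)
br=lambda h,s,v:(s<80)&(v>190)
brs=lambda h,s,v:(s<60)&(v>165)
dk=lambda h,s,v:v<75
red=lambda h,s,v:((h<8)|(h>170))&(s>120)
for n,ct,cs,h,f,g,r in [('pinM',(203,225),(278,248),.05,br,brs,9),('bushbore',(178,170),(201,249),.04,dk,dk,5),('spacerbore',(248,229),(303,220),.032,dk,dk,6),('blockbore',(312,224),(323,172),.042,dk,dk,6),('fitred',(337,179),(292,151),.015,red,red,12),('stub',(338,178),(292,145),.042,lambda h,s,v:(h>10)&(h<35)&(s>60),lambda h,s,v:(h>10)&(h<35)&(s>60),7)]:
  try:
    c1,a1,e1=blob(t,B(ct,r),f);c2,a2,e2=blob(s,B(cs,r),g)
    print(n,a1,a2,e1.round(1),e2.round(1),'top',cast('top',e1,h).round(4),'side',cast('side',e2,h).round(4),'tri',*tri(e1,e2))
  except Exception as e: print(n,e)
c,a,e=blob(t,B((312,224),20),br);w=cast('top',cv2.convexHull(c).reshape(-1,2),.042);print('block',e,cv2.minAreaRect(w.astype(np.float32)))
P=lambda *l:[(x/5+74.9+0,y/5+159.9) for x,y in l]
par=cast('top',P((105,393),(240,350),(122,461),(263,414)),.028);print('par',par.round(4))
d=(par[1]-par[0])+(par[3]-par[2]);print('ydir deg',np.degrees(np.arctan2(d[1],d[0])))
bo=cast('top',P((128,518),(238,483)),.05);d=bo[1]-bo[0];print('bolt',bo.round(4),np.degrees(np.arctan2(d[1],d[0])))
jw=cast('top',P((35,243),(195,196),(215,276),(55,323)),.05);print('jaw',jw.round(4))
fj=cast('top',P((95,487),(262,435)),.05);print('fixed face',fj.round(4)); fb=cast('top',P((110,545),(273,495)),.05);print('back',fb.round(4))
print('post',cast('top',P((90,236)),.086).round(4))
Q=lambda *l:[(x/4+164.9,y/4+234.9) for x,y in l]
print('side: par',cast('side',Q((264,415),(228,577),(345,430),(312,594)),.028).round(4),'bolt',cast('side',Q((410,435),(388,563)),.05).round(4))
print('side jaw',cast('side',Q((92,352),(182,372),(130,553),(37,538)),.05).round(4))
E
```

```text
pinM 86 88 [202.1 225.1] [277.3 246.6] top [[0.4638 0.1169]] side [[0.4635 0.1175]] tri [0.4638 0.117  0.0492] 0.0001
bushbore 19 21 [177.  169.1] [200.4 247.6] top [[0.5998 0.1869]] side [[0.5996 0.1868]] tri [0.5996 0.1869 0.0401] 0.0002
spacerbore attempt to get argmax of an empty sequence
blockbore 31 17 [311.8 223.7] [323.6 170.9] top [[ 0.4749 -0.1449]] side [[ 0.4738 -0.1443]] tri [ 0.4745 -0.1451  0.0411] 0.0009
fitred 143 118 [335.6 179.5] [291.9 152.3] top [[ 0.5884 -0.208 ]] side [[ 0.5869 -0.2045]] tri [ 0.5889 -0.2088  0.0113] 0.0003
stub 32 41 [337.8 177.6] [292.2 145. ] top [[ 0.5886 -0.2076]] side [[ 0.5857 -0.2011]] tri [ 0.5895 -0.2091  0.0353] 0.0005
block [311.46100917 223.98394495] ((0.47447553277015686, -0.14423370361328125), (0.047168806195259094, 0.061466097831726074), 24.562740325927734)
par [[0.4256 0.3758]
 [0.4479 0.3123]
 [0.3934 0.3646]
 [0.4175 0.2987]]
ydir deg -70.27648630640155
bolt [[0.3683 0.3499]
 [0.3856 0.3   ]] -70.8650845150007
jaw [[0.4958 0.4061]
 [0.5204 0.3318]
 [0.4823 0.319 ]
 [0.458  0.3929]]
fixed face [[0.3821 0.3666]
 [0.4081 0.2906]]
back [[0.3558 0.3571]
 [0.3805 0.2831]]
post [[0.497  0.3638]]
side: par [[0.4484 0.3134]
 [0.4244 0.3784]
 [0.4153 0.3025]
 [0.3922 0.3678]] bolt [[0.3859 0.2999]
 [0.3683 0.3494]]
side jaw [[0.5193 0.3334]
 [0.4814 0.322 ]
 [0.4562 0.3949]
 [0.4908 0.4086]]
```

```bash
cat > d.py <<'E'
import sys,numpy as np
from station import arm
from scipy.spatial.transform import Rotation as R
x,y,z,w=map(float,sys.argv[1:5]);s=arm.get_state();r=R.from_euler('xyz',s['ee_rot'])
d=r.inv().apply(np.array([x,y,z])-s['eef_pos']);t=(s['ee_rot'][2]-w+np.pi)%(2*np.pi)-np.pi
print('t',round(s['t'],2),'pos',s['eef_pos'].round(4),'yaw',round(s['ee_rot'][2],3),'d',d.round(4),'turn',round(t,3),'rows',int(max(np.linalg.norm(d)/.0417,abs(t)/.125)+1))
E
python3 d.py .5997 .187 .12 .25
python3 - <<'E'
from h import *
t=load('pics/top0.png')
c,a,e=blob(t,(234,215,262,243),lambda h,s,v:(s<80)&(v>150));m=cv2.minEnclosingCircle(c.astype(np.float32));print(m,cast('top',[m[0]],.032),cast('top',[e],.032))
E
```

```text
t 0.1 pos [0.3042 0.6021 0.2257] yaw -0.468 d [0.4509 0.237  0.1061] turn -0.718 rows 13
((247.5, 229.0), 9.013978004455566) [[0.45819191 0.00895947]] [[0.45837528 0.00917172]]
```

```bash
python3 -m creep '[[0.06,0.451,0.237,0.106,-0.718],[0.06,0.451,0.237,0.106,-0.718],[0.06,0.451,0.237,0.106,-0.718],[0.06,0.451,0.237,0.106,-0.718],[0.06,0.451,0.237,0.106,-0.718],[0.06,0.451,0.237,0.106,-0.718],[0.06,0.451,0.237,0.106,-0.718],[0.06,0.451,0.237,0.106,-0.718],[0.06,0.451,0.237,0.106,-0.718],[0.06,0.451,0.237,0.106,-0.718],[0.06,0.451,0.237,0.106,-0.718],[0.06,0.451,0.237,0.106,-0.718],[0.06,0.451,0.237,0.106,-0.718],[0.06,0.451,0.237,0.106,-0.718],[0.06,0.451,0.237,0.106,-0.718],[0.06,0.451,0.237,0.106,-0.718],[0.06,0.451,0.237,0.106,-0.718]]' 25; python3 d.py .5997 .187 .018 .25
```

```text
t: 1.52
eef_pos: [0.5997, 0.1884, 0.1208]
ee_rot: [-3.141, -0.0, 0.251]
force: [-0.6, 0.6, 0.5]
width: 0.0605
gripper_force: 0.0
t 1.52 pos [0.5997 0.1884 0.1208] yaw 0.251 d [-0.0004  0.0013  0.1028] turn 0.001 rows 3
```

```bash
python3 -m creep '[[0.06,0,0.001,0.04,0],[0.06,0,0.001,0.08,0],[0.06,0,0.001,0.103,0],[0.06,0,0.001,0.103,0],[0.06,0,0.001,0.103,0],[0,0,0.001,0.103,0],[0,0,0.001,0.103,0],[0,0,0.001,0.103,0],[0,0,0.001,0.103,0],[0,0,0.001,0.103,0],[0,0,0.001,0.103,0]]' 25
```

```text
t: 2.43
eef_pos: [0.6007, 0.1868, 0.0184]
ee_rot: [-3.141, -0.001, 0.25]
force: [-2.5, 0.4, 5.1]
width: 0.0267
gripper_force: 25.0
```

```bash
python3 d.py .4379 -.334 .1184 .12
```

```text
t 2.43 pos [0.6007 0.1868 0.0184] yaw 0.25 d [-0.2865  0.4643 -0.1006] turn 0.13 rows 14
```

```bash
python3 -m creep '[[0,0,0,-0.04,0],[0,0,0,-0.08,0],[0,0,0,-0.1,0],[0,-0.286,0.465,-0.1,0.13],[0,-0.286,0.465,-0.1,0.13],[0,-0.286,0.465,-0.1,0.13],[0,-0.286,0.465,-0.1,0.13],[0,-0.286,0.465,-0.1,0.13],[0,-0.286,0.465,-0.1,0.13],[0,-0.286,0.465,-0.1,0.13],[0,-0.286,0.465,-0.1,0.13],[0,-0.286,0.465,-0.1,0.13],[0,-0.286,0.465,-0.1,0.13],[0,-0.286,0.465,-0.1,0.13],[0,-0.286,0.465,-0.1,0.13],[0,-0.286,0.465,-0.1,0.13],[0,-0.286,0.465,-0.1,0.13],[0,-0.286,0.465,-0.1,0.13],[0,-0.286,0.465,-0.1,0.13]]' 25; python3 d.py .4379 -.334 .0225 .12
python3 -c "
from h import *
cv2.imwrite('pics/top1.png',cv2.cvtColor(arm.grab_frame('side'),cv2.COLOR_RGB2BGR)[90:240,240:440].repeat(3,0).repeat(3,1))"
```

```text
t: 4.02
eef_pos: [0.4377, -0.335, 0.1173]
ee_rot: [-3.141, 0.0, 0.118]
force: [-0.2, 0.1, -1.6]
width: 0.0269
gripper_force: 25.0
t 4.02 pos [ 0.4377 -0.335   0.1173] yaw 0.118 d [ 0.0004 -0.001   0.0948] turn -0.002 rows 3
```

View pics/top1.png

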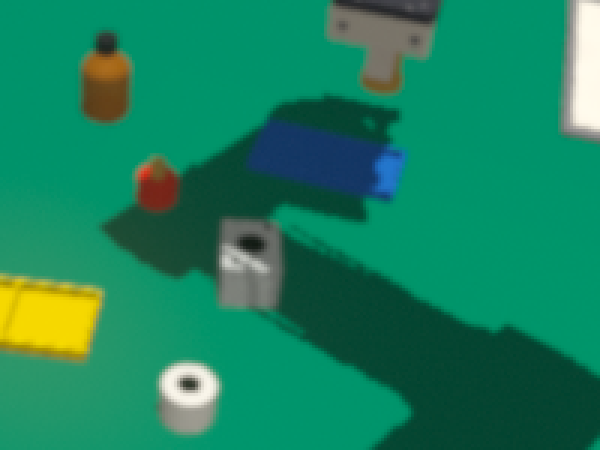

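The bush is held upright over the blue tray, with its flange at about (367,118) in the full side view. The fitting and block are undisturbed. Lowering it now.

```bash
python3 -m creep '[[0,0,-0.001,0.04,0],[0,0,-0.001,0.08,0],[0,0,-0.001,0.091,0],[0,0,-0.001,0.095,0],[0,0,-0.001,0.095,0],[0,0,-0.001,0.095,0]]' 25; python3 d.py .4379 -.334 .0215 .12
```

```text
t: 4.57
eef_pos: [0.4391, -0.3325, 0.0228]
ee_rot: [3.141, 0.0, 0.123]
force: [-0.4, 0.1, -0.4]
width: 0.0265
gripper_force: 25.0
t 4.57 pos [ 0.4391 -0.3325  0.0228] yaw 0.123 d [-0.0014  0.0014  0.0013] turn 0.003 rows 1
```

```bash
python3 -m creep '[[0,0,0,0.0015,0],[0,0,0,0.0015,0],[0.05,0,0,0.0015,0],[0.05,0,0,0.0015,0],[0.05,0,0,0.0015,0],[0.05,0,0,-0.03,0],[0.05,0,0,-0.07,0],[0.05,0,0,-0.1,0],[0.06,0,0,-0.1,0]]' 25; python3 d.py .589 -.2085 .1 .12
```

```text
t: 5.32
eef_pos: [0.4417, -0.3357, 0.1294]
ee_rot: [3.136, -0.009, 0.121]
force: [1.4, 0.7, 0.2]
width: 0.0527
gripper_force: 0.0
t 5.32 pos [ 0.4417 -0.3357  0.1294] yaw 0.121 d [ 0.1613 -0.1086  0.0302] turn 0.001 rows 5
```

```bash
python3 -m creep '[[0.06,0.16,-0.109,0.025,0],[0.06,0.16,-0.109,0.025,0],[0.06,0.16,-0.109,0.025,0],[0.06,0.16,-0.109,0.025,0],[0.06,0.16,-0.109,0.025,0],[0.06,0.16,-0.109,0.025,0],[0.06,0.16,-0.109,0.025,0],[0.06,0.16,-0.109,0.025,0]]' 25; python3 d.py .589 -.2085 .014 .12
```

```text
t: 5.98
eef_pos: [0.5835, -0.2064, 0.0973]
ee_rot: [-3.141, 0.001, 0.12]
force: [0.2, 0.3, 0.1]
width: 0.06
gripper_force: 0.0
t 5.98 pos [ 0.5835 -0.2064  0.0973] yaw 0.12 d [0.0052 0.0028 0.0833] turn 0.0 rows 3
```

```bash
python3 -m creep '[[0.06,0.005,0.003,0.04,0],[0.06,0.005,0.003,0.075,0],[0.06,0.005,0.003,0.083,0],[0.06,0.005,0.003,0.083,0],[0.06,0.005,0.003,0.083,0],[0,0.005,0.003,0.083,0],[0,0.005,0.003,0.083,0],[0,0.005,0.003,0.083,0],[0,0.005,0.003,0.083,0],[0,0.005,0.003,0.083,0],[0,0.005,0.003,0.083,0]]' 20; python3 d.py .5035 -.3262 .114 .12
```

```text
t: 6.9
eef_pos: [0.5899, -0.2088, 0.0156]
ee_rot: [3.141, -0.001, 0.121]
force: [-1.6, 1.4, 7.4]
width: 0.0354
gripper_force: 20.0
t 6.9 pos [ 0.5899 -0.2088  0.0156] yaw 0.121 d [-0.0998  0.1062 -0.0985] turn 0.001 rows 5
```

```bash
python3 -m creep '[[0,0,0,-0.04,0],[0,0,0,-0.08,0],[0,-0.1,0.106,-0.08,0],[0,-0.1,0.106,-0.08,0],[0,-0.1,0.106,-0.08,0],[0,-0.1,0.106,-0.08,0],[0,-0.1,0.106,-0.08,0],[0,-0.1,0.106,-0.08,0],[0,-0.1,0.106,-0.08,0]]' 20; python3 d.py .5035 -.3262 .0186 .12
```

```text
t: 7.65
eef_pos: [0.5029, -0.3259, 0.0946]
ee_rot: [3.142, -0.0, 0.12]
force: [0.1, 0.8, -1.0]
width: 0.0354
gripper_force: 20.0
t 7.65 pos [ 0.5029 -0.3259  0.0946] yaw 0.12 d [0.0005 0.0003 0.076 ] turn -0.0 rows 2
```

```bash
python3 -m creep '[[0,0,0,0.04,0],[0,0,0,0.068,0],[0,0,0,0.075,0],[0,0,0,0.076,0],[0,0,0,0.076,0],[0,0,0,0.076,0],[0,0,0,0.076,0]]' 20; python3 d.py .5035 -.3262 .0186 .12
```

```text
t: 8.23
eef_pos: [0.5035, -0.3257, 0.0192]
ee_rot: [3.141, -0.001, 0.121]
force: [-0.3, -0.0, 0.4]
width: 0.0353
gripper_force: 20.0
t 8.23 pos [ 0.5035 -0.3257  0.0192] yaw 0.121 d [-0.0001  0.0005  0.0006] turn 0.001 rows 1
```

```bash
python3 -m creep '[[0,0,0,0.001,0],[0,0,0,0.001,0],[0.055,0,0,0.001,0],[0.055,0,0,0.001,0],[0.055,0,0,0.001,0],[0.055,0,0,-0.03,0],[0.055,0,0,-0.07,0],[0.055,0,0,-0.1,0],[0.055,0,0,-0.1,0],[0.055,0,0,-0.1,0],[0.055,0,0,-0.1,0]]' 20; python3 d.py .4638 .117 .12 .307
```

```text
t: 9.15
eef_pos: [0.5025, -0.3258, 0.1185]
ee_rot: [-3.141, -0.0, 0.12]
force: [0.2, 1.0, 0.1]
width: 0.055
gripper_force: 0.0
t 9.15 pos [ 0.5025 -0.3258  0.1185] yaw 0.12 d [ 0.0146 -0.4443 -0.0014] turn -0.187 rows 11
```

```bash
python3 -m creep '[[0.05,0.015,-0.444,0,-0.187],[0.05,0.015,-0.444,0,-0.187],[0.05,0.015,-0.444,0,-0.187],[0.05,0.015,-0.444,0,-0.187],[0.05,0.015,-0.444,0,-0.187],[0.05,0.015,-0.444,0,-0.187],[0.05,0.015,-0.444,0,-0.187],[0.05,0.015,-0.444,0,-0.187],[0.05,0.015,-0.444,0,-0.187],[0.05,0.015,-0.444,0,-0.187],[0.05,0.015,-0.444,0,-0.187],[0.05,0.015,-0.444,0,-0.187],[0.05,0.015,-0.444,0,-0.187],[0.05,0.015,-0.444,0,-0.187]]' 20; python3 d.py .4638 .117 .021 .307
python3 -c "
from h import *
cv2.imwrite('pics/s2.png',cv2.cvtColor(arm.grab_frame('side'),cv2.COLOR_RGB2BGR)[90:290,200:400].repeat(3,0).repeat(3,1))"
```

```text
t: 10.32
eef_pos: [0.4636, 0.1162, 0.1175]
ee_rot: [3.141, 0.002, 0.308]
force: [0.6, -0.5, -0.4]
width: 0.0501
gripper_force: 0.0
t 10.32 pos [0.4636 0.1162 0.1175] yaw 0.308 d [ 0.0007 -0.0008  0.0965] turn 0.001 rows 3
```

View pics/s2.png

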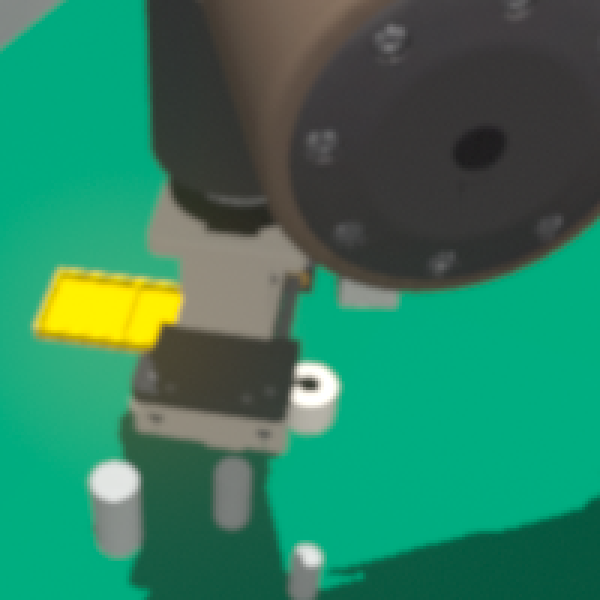

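The gripper is over the middle pin, which stands in its shadow at about (277,253) in the full side view. The large pin at (238,260) and small pin at (302,281) are clear of it.

```bash
python3 -m creep '[[0.05,0,0,0.04,0],[0.05,0,-0.001,0.08,0],[0.05,0,-0.001,0.096,0],[0.05,0,-0.001,0.096,0],[0.05,0,-0.001,0.096,0],[0,0,-0.001,0.096,0],[0,0,-0.001,0.096,0],[0,0,-0.001,0.096,0],[0,0,-0.001,0.096,0],[0,0,-0.001,0.096,0],[0,0,-0.001,0.096,0]]' 25; python3 d.py .5923 -.0231 .121 .307
```

```text
t: 11.28
eef_pos: [0.4646, 0.1179, 0.0234]
ee_rot: [-3.141, -0.002, 0.308]
force: [-0.3, -0.5, 7.5]
width: 0.0234
gripper_force: 25.0
t 11.28 pos [0.4646 0.1179 0.0234] yaw 0.308 d [ 0.0791  0.173  -0.0975] turn 0.001 rows 6
```

```bash
python3 -m creep '[[0,0,0,-0.04,0],[0,0,0,-0.08,0],[0,0,0,-0.1,0],[0,0.079,0.173,-0.1,0],[0,0.079,0.173,-0.1,0],[0,0.079,0.173,-0.1,0],[0,0.079,0.173,-0.1,0],[0,0.079,0.173,-0.1,0],[0,0.079,0.173,-0.1,0],[0,0.079,0.173,-0.1,0],[0,0.079,0.173,-0.1,0]]' 25; python3 d.py .5923 -.0231 .0264 .307
```

```text
t: 12.2
eef_pos: [0.591, -0.0235, 0.122]
ee_rot: [-3.141, 0.001, 0.306]
force: [-0.4, 0.4, -1.3]
width: 0.0234
gripper_force: 25.0
t 12.2 pos [ 0.591  -0.0235  0.122 ] yaw 0.306 d [0.0015 0.     0.0956] turn -0.001 rows 3
```

```bash
python3 -m creep '[[0,0.001,0,0.04,0],[0,0.001,0,0.08,0],[0,0.001,0,0.093,0],[0,0.001,0,0.096,0],[0,0.001,0,0.096,0],[0,0.001,0,0.096,0],[0,0.001,0,0.096,0]]' 25; python3 d.py .5923 -.0231 .0264 .307
```

```text
t: 12.78
eef_pos: [0.5928, -0.0223, 0.0273]
ee_rot: [3.142, -0.001, 0.308]
force: [0.2, -1.1, -1.0]
width: 0.0234
gripper_force: 25.0
t 12.78 pos [ 0.5928 -0.0223  0.0273] yaw 0.308 d [-0.0007  0.0006  0.0009] turn 0.001 rows 1
```

```bash
python3 -m creep '[[0,0,0,0.0015,0],[0,0,0,0.0015,0],[0,0,0,0.0015,0],[0.045,0,0,0.0015,0],[0.045,0,0,0.0015,0],[0.045,0,0,0.0015,0],[0.045,0,0,-0.03,0],[0.045,0,0,-0.07,0],[0.06,0,0,-0.09,0],[0.06,0,0,-0.09,0],[0.06,0,0,-0.09,0],[0.06,0,0,-0.09,0]]' 25; python3 d.py .459 .009 .1 .307
```

```text
t: 13.78
eef_pos: [0.5922, -0.0232, 0.1162]
ee_rot: [-3.141, 0.0, 0.307]
force: [-0.5, -0.0, -0.7]
width: 0.0594
gripper_force: 0.0
t 13.78 pos [ 0.5922 -0.0232  0.1162] yaw 0.307 d [-0.1173 -0.0709  0.0163] turn -0.0 rows 4
```

```bash
python3 -m creep '[[0.062,-0.117,-0.071,0.016,0],[0.062,-0.117,-0.071,0.016,0],[0.062,-0.117,-0.071,0.016,0],[0.062,-0.117,-0.071,0.016,0],[0.062,-0.117,-0.071,0.016,0],[0.062,-0.117,-0.071,0.016,0],[0.062,-0.117,-0.071,0.016,0]]' 25; python3 d.py .459 .009 .016 .307
```

```text
t: 14.37
eef_pos: [0.4601, 0.0092, 0.1002]
ee_rot: [3.141, 0.0, 0.308]
force: [-0.0, 0.2, -0.6]
width: 0.0617
gripper_force: 0.0
t 14.37 pos [0.4601 0.0092 0.1002] yaw 0.308 d [-0.0011 -0.0001  0.0842] turn 0.001 rows 3
```

```bash
python3 -m creep '[[0.062,-0.001,0,0.04,0],[0.062,-0.001,0,0.077,0],[0.062,-0.001,0,0.084,0],[0.062,-0.001,0,0.084,0],[0.062,-0.001,0,0.084,0],[0,-0.001,0,0.084,0],[0,-0.001,0,0.084,0],[0,-0.001,0,0.084,0],[0,-0.001,0,0.084,0],[0,-0.001,0,0.084,0],[0,-0.001,0,0.084,0]]' 20; python3 d.py .6553 -.0031 .121 .307
```

```text
t: 15.28
eef_pos: [0.4594, 0.0091, 0.0176]
ee_rot: [-3.142, -0.002, 0.308]
force: [-2.1, -0.3, 6.8]
width: 0.0396
gripper_force: 20.0
t 15.28 pos [0.4594 0.0091 0.0176] yaw 0.308 d [ 0.1832  0.071  -0.1031] turn 0.001 rows 6
```

```bash
python3 -m creep '[[0,0,0,-0.04,0],[0,0,0,-0.08,0],[0,0,0,-0.1,0],[0,0,0,-0.1,0],[0,0.183,0.071,-0.1,0],[0,0.183,0.071,-0.1,0],[0,0.183,0.071,-0.1,0],[0,0.183,0.071,-0.1,0],[0,0.183,0.071,-0.1,0],[0,0.183,0.071,-0.1,0],[0,0.183,0.071,-0.1,0],[0,0.183,0.071,-0.1,0],[0,0.183,0.071,-0.1,0]]' 20; python3 d.py .6553 -.0031 .0206 .307
```

```text
t: 16.37
eef_pos: [0.6536, -0.0034, 0.1165]
ee_rot: [-3.141, 0.001, 0.307]
force: [0.4, 0.2, -0.1]
width: 0.0394
gripper_force: 20.0
t 16.37 pos [ 0.6536 -0.0034  0.1165] yaw 0.307 d [0.0018 0.0002 0.0959] turn 0.0 rows 3
```

```bash
python3 -m creep '[[0,0.001,0,0.04,0],[0,0.001,0,0.08,0],[0,0.001,0,0.093,0],[0,0.001,0,0.096,0],[0,0.001,0,0.096,0],[0,0.001,0,0.096,0],[0,0.001,0,0.096,0]]' 20; python3 d.py .6553 -.0031 .0206 .307
```

```text
t: 16.95
eef_pos: [0.6561, -0.0028, 0.022]
ee_rot: [3.141, -0.002, 0.308]
force: [0.1, -0.1, -0.5]
width: 0.0393
gripper_force: 20.0
t 16.95 pos [ 0.6561 -0.0028  0.022 ] yaw 0.308 d [-0.0008  0.      0.0014] turn 0.001 rows 1
```

```bash
python3 -m creep '[[0,0,0,0.002,0],[0,0,0,0.002,0],[0,0,0,0.002,0],[0.06,0,0,0.002,0],[0.06,0,0,0.002,0],[0.06,0,0,0.002,0],[0.06,0,0,-0.03,0],[0.06,0,0,-0.07,0],[0.088,0,0,-0.1,0],[0.088,0,0,-0.1,0],[0.088,0,0,-0.1,0],[0.088,0,0,-0.1,0]]' 25; python3 d.py .4745 -.1446 .12 .4287
```

```text
t: 17.95
eef_pos: [0.6552, -0.0031, 0.1204]
ee_rot: [-3.141, -0.0, 0.307]
force: [0.8, -0.2, -0.5]
width: 0.0813
gripper_force: 0.0
t 17.95 pos [ 0.6552 -0.0031  0.1204] yaw 0.307 d [-0.215   0.0803  0.0004] turn -0.122 rows 6
```

```bash
python3 -m creep '[[0.088,-0.215,0.08,0,-0.122],[0.088,-0.215,0.08,0,-0.122],[0.088,-0.215,0.08,0,-0.122],[0.088,-0.215,0.08,0,-0.122],[0.088,-0.215,0.08,0,-0.122],[0.088,-0.215,0.08,0,-0.122],[0.088,-0.215,0.08,0,-0.122],[0.088,-0.215,0.08,0,-0.122],[0.088,-0.215,0.08,0,-0.122]]' 25; python3 d.py .4745 -.1446 .026 .4287
python3 -c "
from h import *
cv2.imwrite('pics/s3.png',cv2.cvtColor(arm.grab_frame('side'),cv2.COLOR_RGB2BGR)[90:290,200:400].repeat(3,0).repeat(3,1))"
```

```text
t: 18.7
eef_pos: [0.4749, -0.1444, 0.12]
ee_rot: [-3.141, 0.001, 0.429]
force: [0.4, 0.4, 0.4]
width: 0.0877
gripper_force: 0.0
t 18.7 pos [ 0.4749 -0.1444  0.12  ] yaw 0.429 d [-0.0004 -0.      0.094 ] turn 0.0 rows 3
```

View pics/s3.png

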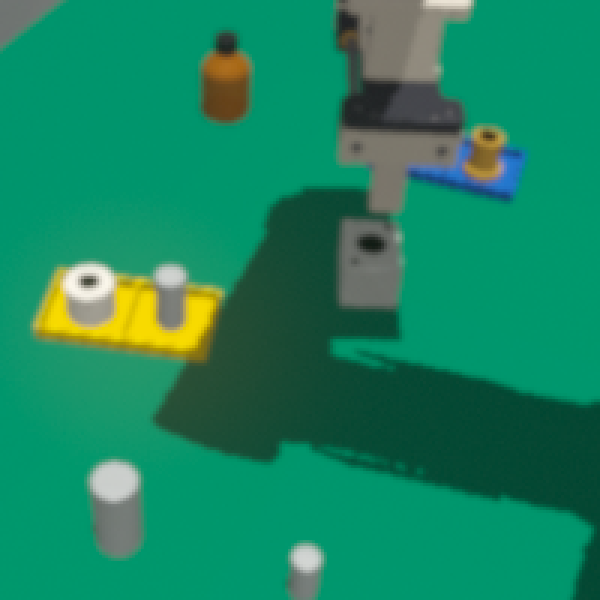

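The spacer (229,188) and pin (257,188) stand upright in the yellow pockets, and the bush (362,140) stands in the blue tray. The gripper is above the block at about (323,177).

```bash
python3 -m creep '[[0.088,0,0,0.04,0],[0.088,0,0,0.08,0],[0.088,0,0,0.093,0],[0.088,0,0,0.093,0],[0.088,0,0,0.093,0],[0.088,0,0,0.093,0],[0,0,0,0.093,0],[0,0,0,0.093,0],[0,0,0,0.093,0],[0,0,0,0.093,0],[0,0,0,0.093,0],[0,0,0,0.093,0]]' 35; python3 d.py .42033 .33927 .146 .340
```

```text
t: 19.75
eef_pos: [0.4751, -0.1444, 0.0281]
ee_rot: [3.141, -0.001, 0.429]
force: [-1.6, 0.6, 5.8]
width: 0.0594
gripper_force: 35.0
t 19.75 pos [ 0.4751 -0.1444  0.0281] yaw 0.429 d [ 0.1516 -0.4626 -0.1179] turn 0.089 rows 13
```

```bash
python3 -m creep '[[0,0,0,-0.04,0],[0,0,0,-0.08,0],[0,0,0,-0.118,0],[0,0,0,-0.118,0],[0,0.152,-0.463,-0.118,0.089],[0,0.152,-0.463,-0.118,0.089],[0,0.152,-0.463,-0.118,0.089],[0,0.152,-0.463,-0.118,0.089],[0,0.152,-0.463,-0.118,0.089],[0,0.152,-0.463,-0.118,0.089],[0,0.152,-0.463,-0.118,0.089],[0,0.152,-0.463,-0.118,0.089],[0,0.152,-0.463,-0.118,0.089],[0,0.152,-0.463,-0.118,0.089],[0,0.152,-0.463,-0.118,0.089],[0,0.152,-0.463,-0.118,0.089],[0,0.152,-0.463,-0.118,0.089],[0,0.152,-0.463,-0.118,0.089],[0,0.152,-0.463,-0.118,0.089]]' 35; python3 d.py .42033 .33927 .062 .340
```

```text
t: 21.33
eef_pos: [0.4197, 0.3392, 0.1446]
ee_rot: [3.141, 0.002, 0.34]
force: [-0.2, -0.5, -2.9]
width: 0.0598
gripper_force: 35.0
t 21.33 pos [0.4197 0.3392 0.1446] yaw 0.34 d [0.0008 0.     0.0826] turn 0.0 rows 2
```

```bash
python3 -m creep '[[0,0,0,0.03,0],[0,0,0,0.06,0],[0,0,0,0.077,0],[0,0,0,0.083,0],[0,0,0,0.083,0],[0,0,0,0.083,0],[0,0,0,0.083,0]]' 35; python3 d.py .42033 .33927 .0565 .340
python3 -c "
from h import *
cv2.imwrite('pics/s4.png',cv2.cvtColor(arm.grab_frame('top'),cv2.COLOR_RGB2BGR)[170:290,60:200].repeat(4,0).repeat(4,1))"
```

```text
t: 21.92
eef_pos: [0.421, 0.3401, 0.0638]
ee_rot: [-3.141, -0.001, 0.34]
force: [0.3, -0.6, -2.2]
width: 0.0596
gripper_force: 35.0
t 21.92 pos [0.421  0.3401 0.0638] yaw 0.34 d [-0.0009  0.0005  0.0073] turn -0.0 rows 1
```

View pics/s4.png

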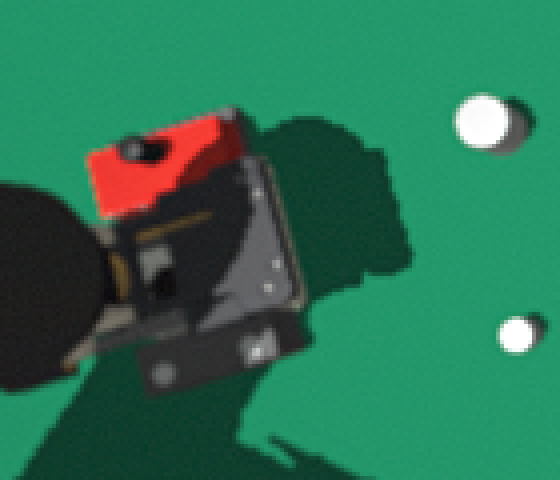

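The block is between the jaws (dark bore at about (100,240)), the gripper is square to the vise, and the red jaw is clear at (102,211). Force is free of contact, so I'm lowering onto the parallels.

```bash
python3 -m creep '[[0,-0.001,0,0.004,0],[0,-0.001,0,0.007,0],[0,-0.001,0,0.007,0],[0,-0.001,0,0.007,0]]' 35; python3 d.py .42033 .33927 .0561 .340
```

```text
t: 22.3
eef_pos: [0.4196, 0.3398, 0.0561]
ee_rot: [-3.141, -0.001, 0.341]
force: [-0.9, -0.8, 2.8]
width: 0.0595
gripper_force: 35.0
t 22.3 pos [0.4196 0.3398 0.0561] yaw 0.341 d [ 0.0005  0.0008 -0.    ] turn 0.001 rows 1
```

```bash
python3 -m creep '[[0,0,0,0.0005,0],[0.08,0,0,0.0005,0],[0.08,0,0,0.0005,0],[0.08,0,0,0.0005,0],[0.08,0,0,0.0005,0],[0.08,0,0,-0.03,0],[0.08,0,0,-0.07,0],[0.08,0,0,-0.09,0],[0.06,0,0,-0.09,0],[0.05,0,0,-0.09,0]]' 35; python3 d.py .4962 .3661 .13 .340
python3 -c "
from h import *
cv2.imwrite('pics/s5.png',cv2.cvtColor(arm.grab_frame('side'),cv2.COLOR_RGB2BGR)[264:384,140:320].repeat(4,0).repeat(4,1))"
```

```text
t: 23.13
eef_pos: [0.4199, 0.3402, 0.1469]
ee_rot: [-3.139, -0.002, 0.34]
force: [0.6, 0.7, -0.9]
width: 0.0716
gripper_force: 0.0
t 23.13 pos [0.4199 0.3402 0.1469] yaw 0.34 d [0.0806 0.0011 0.0171] turn 0.0 rows 2
```

View pics/s5.png

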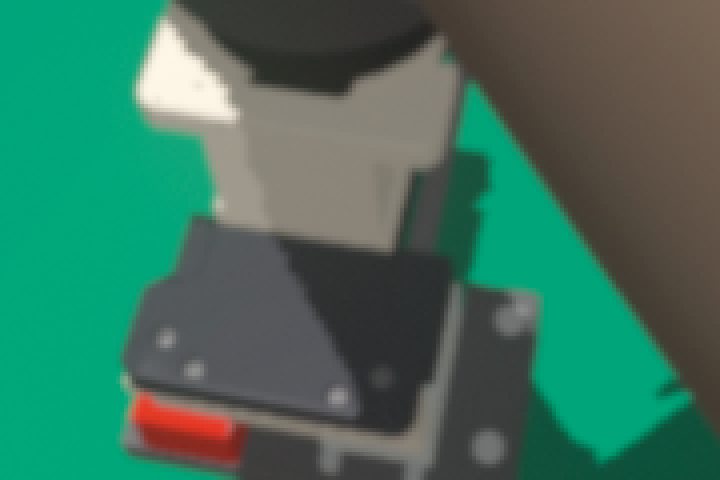

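The gripper hides the block, but the vise and its fixed jaw are visible at (268,365). Moving to the post.

```bash
python3 -m creep '[[0.05,0.08,0.001,0.01,0],[0.05,0.08,0.001,0.01,0],[0.05,0.08,0.001,0.01,0],[0.05,0.08,0.001,0.01,0],[0.05,0.08,0.001,0.01,0]]' 35; python3 d.py .4962 .3661 .058 .340
python3 -c "
from h import *
cv2.imwrite('pics/s6.png',np.vstack([cv2.cvtColor(arm.grab_frame(n),cv2.COLOR_RGB2BGR)[a:a+96,b:b+180].repeat(3,0).repeat(3,1) for n,a,b in(('side',288,160),('top',180,60))]))"
```

```text
t: 23.6
eef_pos: [0.4945, 0.3642, 0.1335]
ee_rot: [3.14, 0.003, 0.339]
force: [0.4, 0.0, 0.3]
width: 0.0497
gripper_force: 0.0
t 23.6 pos [0.4945 0.3642 0.1335] yaw 0.339 d [ 0.0024 -0.0013  0.0754] turn -0.001 rows 2
```

View pics/s6.png

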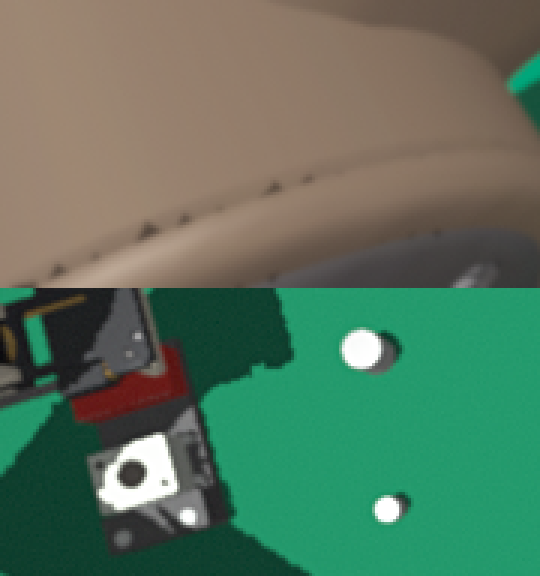

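The block (bore at about (103,242) in the top view) lies flat and square between the jaws, close to the fixed jaw.

```bash
python3 -c "
from h import *
print(cast('top',[(103.5,241.8)],.07))"; python3 -m creep '[[0.05,0.002,-0.001,0.04,0],[0.05,0.002,-0.001,0.07,0],[0.05,0.002,-0.001,0.075,0],[0.05,0.002,-0.001,0.075,0],[0.05,0.002,-0.001,0.075,0],[0,0.002,-0.001,0.075,0],[0,0.002,-0.001,0.075,0],[0,0.002,-0.001,0.075,0],[0,0.002,-0.001,0.075,0],[0,0.002,-0.001,0.075,0]]' 60; python3 d.py .4962 .3661 .058 .340
```

```text
[[0.41881553 0.33917086]]
t: 24.53
eef_pos: [0.4969, 0.367, 0.0612]
ee_rot: [-3.141, -0.001, 0.34]
force: [-0.2, -0.2, 0.9]
width: 0.0222
gripper_force: 0.0
t 24.53 pos [0.4969 0.367  0.0612] yaw 0.34 d [-0.001   0.0007  0.0032] turn 0.0 rows 1
```

Now I'll finish closing, then push along vise +x (tool −x).

```bash
python3 -m creep '[[0,0,0,0,0],[0,0,0,0,0],[0,0,0,0,0],[0,0,0,0,0],[0,-0.006,0,0,0],[0,-0.012,0,0,0],[0,-0.018,0,0,0],[0,-0.022,0,0,0],[0,-0.025,0,0,0],[0,-0.027,0,0,0],[0,-0.027,0,0,0],[0,-0.027,0,0,0]]' 60
```

```text
t: 25.53
eef_pos: [0.471, 0.3582, 0.0609]
ee_rot: [-3.141, -0.0, 0.34]
force: [-3.0, 4.5, 5.8]
width: 0.015
gripper_force: 60.0
```

```bash
python3 -m creep '[[0,-0.001,0,0,0],[0,-0.002,0,0,0],[0,-0.003,0,0,0],[0,-0.004,0,0,0],[0,-0.005,0,0,0],[0,-0.005,0,0,0],[0,-0.005,0,0,0]]' 60
```

```text
t: 26.12
eef_pos: [0.4671, 0.3569, 0.0609]
ee_rot: [-3.141, -0.001, 0.34]
force: [1.9, 5.8, 2.8]
width: 0.0147
gripper_force: 60.0
```

```bash
python3 -m creep '[[0,-0.001,0,0,0],[0,-0.002,0,0,0],[0,-0.002,0,0,0],[0,-0.002,0,0,0]]' 60
```

```text
t: 26.45
eef_pos: [0.4654, 0.3563, 0.0609]
ee_rot: [-3.141, -0.002, 0.341]
force: [2.6, 4.7, 3.2]
width: 0.0146
gripper_force: 60.0
```

```bash
python3 -m creep '[[0,-0.001,0,0,0],[0,-0.002,0,0,0],[0,-0.003,0,0,0],[0,-0.003,0,0,0],[0,-0.003,0,0,0]]' 60
```

```text
t: 26.87
eef_pos: [0.4651, 0.3562, 0.061]
ee_rot: [-3.14, -0.006, 0.341]
force: [16.1, 4.9, -7.1]
width: 0.0146
gripper_force: 60.0
```

Contact: force is rising and motion has stalled. I'll press a little more for a firm clamp.

```bash
python3 -m creep '[[0,-0.002,0,0,0],[0,-0.003,0,0,0],[0,-0.004,0,0,0],[0,-0.004,0,0,0],[0,-0.004,0,0,0]]' 60
```

```text
t: 27.28
eef_pos: [0.465, 0.3563, 0.0611]
ee_rot: [-3.139, -0.011, 0.341]
force: [35.9, 6.3, -20.1]
width: 0.0147
gripper_force: 60.0
```

```bash
python3 -m creep '[[0,0.002,0,0,0],[0,0.004,0,0,0],[0,0.005,0,0,0],[0,0.005,0,0,0]]' 60
```

```text
t: 27.62
eef_pos: [0.4652, 0.3563, 0.061]
ee_rot: [-3.14, -0.004, 0.34]
force: [11.0, 5.4, -3.4]
width: 0.0144
gripper_force: 60.0
```

```bash
python3 -m creep '[[0.05,0,0,0,0],[0.05,0,0,0,0],[0.05,0,0,0,0],[0.05,0,0,0,0],[0.05,0,0,-0.03,0],[0.05,0,0,-0.07,0],[0.05,0,0,-0.11,0],[0.05,0,0,-0.14,0],[0.05,0.07,-0.16,-0.14,0],[0.05,0.07,-0.16,-0.14,0],[0.05,0.07,-0.16,-0.14,0],[0.05,0.07,-0.16,-0.14,0],[0.05,0.07,-0.16,-0.14,0],[0.05,0.07,-0.16,-0.14,0],[0.05,0.07,-0.16,-0.14,0]]' 60
python3 - <<'E'
from h import *
T,S=[cv2.cvtColor(arm.grab_frame(n),cv2.COLOR_RGB2BGR) for n in('top','side')]
cv2.imwrite('pics/e_t.png',T);cv2.imwrite('pics/e_s.png',S)
e=lambda c:cv2.resize(c,(400,300),interpolation=cv2.INTER_CUBIC)
cv2.imwrite('pics/e1.png',np.vstack([np.hstack([e(T[185:275,60:180]),e(S[282:384,150:286])]),np.hstack([e(T[110:275,220:440]),e(S[90:240,205:405])])]))
E
```

```text
t: 28.87
eef_pos: [0.4746, 0.5286, 0.1991]
ee_rot: [3.14, 0.002, 0.341]
force: [-0.1, -0.3, -0.7]
width: 0.0501
gripper_force: 0.0
```

View pics/e1.png

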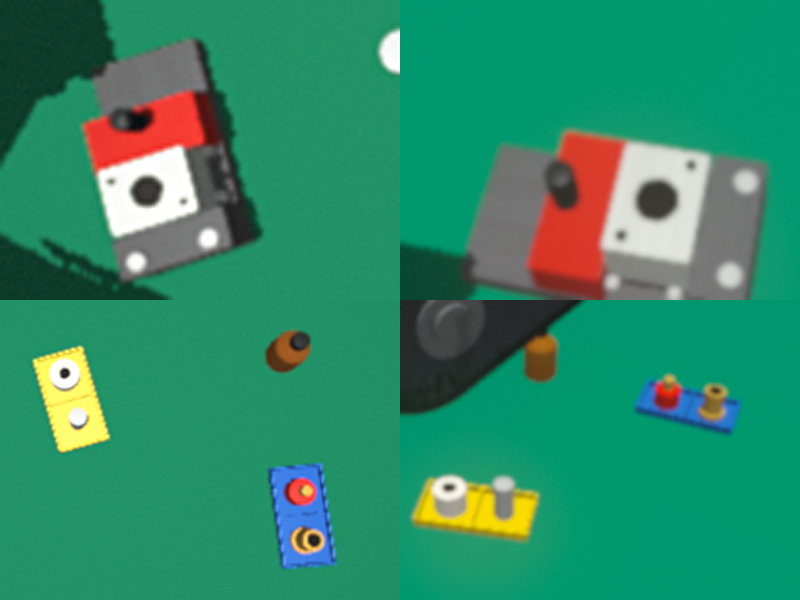

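All four parts stand upright in their pockets: spacer and pin in yellow, fitting and bush in blue. The oil bottle hasn't moved, and the block (bore at (104,242)) is tight between the jaws. One last numeric check of its centring.

```bash
python3 - <<'E'
from h import *
O=np.array([.44296,.34728]);ex=np.array([-.9426,-.3338]);ey=np.array([.3338,-.9426])
for n,f,b in(('top','pics/e_t.png',(96,234,112,250)),('side','pics/e_s.png',(361-0,0,0,0))):
    im=load(f)
    if n=='side': c=(150+257/400*136,282+200/300*102);b=(int(c[0])-9,int(c[1])-8,int(c[0])+9,int(c[1])+8)
    _,a,e=blob(im,b,lambda h,s,v:v<110);p=cast(n,[e],.07)[0]-O;print(n,a,e,p@ex,p@ey)
E
```

```text
top 57 [103.52631579 241.92982456] 0.025771456634820132 -0.00043129268936664456
side 130 [236.93846154 349.49230769] 0.026386349646645893 -0.0003324349275911306
```

The block measures x = 26 mm, y = −0.4 mm in the vise frame, against a nominal 27 and 0. Handing in.

```bash
python3 -c "
from station import arm
print(arm.job_done())"
```

```text
the job is handed in; nothing more can be done
None
```

I handed the job in at about 29 s: bush and fitting upright in the blue tray, pin and spacer upright in the yellow, the block clamped centred in the vise (within about 1 mm by camera, jaw pressed to about 36 N), and the oil bottle untouched; no verdict came back.

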